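# Unlock the child-resistant cap of the bed-cleaner bottle

## Robot

A 6-joint arm with a two-finger parallel gripper is mounted at the origin on the work surface. World frame = base frame: x ahead of the robot, y to its left, z up, the work surface at z = 0. Lengths are in m, angles in rad, forces in N, time in s.
With the tool pointing down it reaches from about 0.35 to 0.775 m from the base axis. Payload 5.5 kg.
Tool frame: the origin (TCP) lies midway between the tips of the shut fingers; the grasp point (between the pads) lies 19 mm behind it; z points along the fingers, y is the line along which they close (so a half turn about z gives the same grasp; the last joint's range is limited). The gripper opens to 85 mm and grips with 20 to 120 N. Pads are 22 mm wide; open, the fingers measure 114 mm over their backs; the gripper's body (76 mm by 85 mm) begins 54 mm behind the grasp point. The pads swing forward as they close: fully open they stand 13 mm farther back than shut.
Start: joints at [-1.411, 0.313, 0.046, 1.304, 0, 1.431], TCP at [0.17, -0.549, 0.231] pointing down, gripper open.
Joint ranges: [-2.76, 2.76], [-0.86, 1.69], [-1.03, 1.26], [-2.2, 2.34], [-1.47, 1.5], [-3.14, 3.14]. Speed limits (rad/s): [2.57, 2.57, 3.14, 3.14, 3.14, 3.14].

## Interface

Orientations are given as a unit quaternion [w, x, y, z].
In Python, from workcell import telemetry, imaging, env gives the robot as it stands. The module is installed in compiled form; this text tells all that it offers.
- The arm moves only by the tool step_arm, never from a script. Its argument "moves" is a list of rows, each a list of 3 entries, a list of its own where there are three numbers: the shift along the tool's x, y, z in mm, then the turn, a rotation vector about the tool's x, y, z in rad, then the finger opening in mm, from 0 to 85.4. A call has 1 to 8 rows; each row is the pose to reach, as a shift and turn from the pose commanded when the call began, along the tool's axes at that moment; what a row does not reach only later rows make up. A row lasts 1/12 s, in which the tool goes at most 41.7 mm and 7.16 degrees, less where a joint would pass 70% of its speed; a pose out of reach is approached as far as the arm can. A call with a gripper value outside its range is refused whole. The fingers move at their own pace and stop on an object; "grip_force" is the grip in N (left out, the last holds). Time passes only in rows, so rows that repeat a pose let the fingers close. It gives the time, the measured TCP pose, the force, the opening and the grip force at its end, in the units of the state.
- telemetry.get_state(): the state, without advancing time (a new reading comes with each control period).
- imaging.read_camera(name): name is "scene" or "side" or "wrist"; returns the picture (384x512x3 uint8, red, green, blue); there is no depth.
- imaging.camera_params(name): a dict with "camera_matrix" (3x3 intrinsics, pixels), "D" ([k1, k2, p1, p2, k3] as OpenCV has them; the pictures are not rectified), "pose" (4x4, takes a point from camera to world coordinates). Camera axes: x right, y up, looking along -z (the intrinsics and any distortion apply to the point x, -y, -z); pixel columns grow to the right and rows downward; lengths in m; the calibration is good to about 2 mm. A picture is of the moment at which its call begins: read the wrist's pose just before it. camera_params takes no time and is no camera call; for the wrist camera it gives the pose at the moment of the call.
- env.hand_in(): hands the job in; it is judged then, once.
The state is a dict: "clock": time; "joint_pos": joint angles; "qvel": joint speeds; "tau": joint torques, N m; "tcp_pos": TCP position; "orientation": TCP orientation; "wrist_force": force on the tool from outside, world axes, zero at the start; "ft_torque": the same for the moment, N m; "finger_gap": finger opening in m; "grip_force": force on a finger pad.
Only numpy, scipy, OpenCV 4.12 (cv2) and the standard library are available. Lean on these libraries where they do the work, as an engineer would, in place of code of your own. Each camera call takes 0.05 s, during which the arm holds its last target. There are 200 camera calls.

## Task

The print bed is to be cleaned next, so unlock the child-resistant cap of the square solvent bottle: press the cap fully down and, keeping it down, turn it counterclockwise (seen from above) by about a fifth of a turn so that it passes its catch, then let go so that it springs back up, unlocked. Do not touch the round bottle, which has the same cap.

Things in the scene. Friction and masses are not known exactly. Their poses are not given: they have to be found in the camera images.
- cap_top (a point): Centre of the top of the SQUARE bottle's cap; z up, x along the thin bar on the top. Cap: grey ribbed cylinder, 48 mm diameter, 32 mm tall; grip its side from above, any yaw. Top 160 mm above table when up, 152 pressed; below it a neck 38 mm wide, then from 117 mm down the sloping shoulder and white 80 x 80 mm body (top 106 mm). Bottle fixed in a grey holder screwed to the table.
- cap_press (a joint): How far the square bottle's cap is pressed down, m: 0 up, 0.008 fully down on a firm stop. A spring returns it: about 5 N to start, 11 N fully down. The cap clears its catch only when pressed more than 5 mm.
- cap_turn (a joint): Turn of the square bottle's cap, rad, counterclockwise from above; starts at 0 to 0.1. Unpressed, its catch blocks it at about 0.13. Held down it turns easily (0.03 N m); from 0.85 it is past the catch and, let go, springs up behind it and cannot turn back. End stop at 1.31; aim for 1.1 to 1.25.
- round_bottle: The OTHER bottle, not to be touched: round white body 80 mm in diameter, identical grey 100 x 100 mm holder, identical cap at the same height. Origin: centre of the holder's underside, on the table under the cap's axis; z up. The two bottles may swap places; their axes are at least 190 mm apart.

How it is judged:
On the way, in this order (a step that is already met when the one before it is completed fails the run):
1. the square bottle's cap is pressed down (more than 5 mm) before it is turned (value of joint cap_press above 0.005 m and value of joint cap_turn below 0.5 rad), for 0.05 s.
2. held down (more than 3.5 mm), it is turned past its catch (more than 0.83 rad) (value of joint cap_press above 0.0035 m and value of joint cap_turn above 0.83 rad), for 0.02 s.
At the end, for the whole second after the job is handed in: The square bottle's cap stands turned past its catch (cap_turn above 0.78 rad) and has sprung back up (cap_press below 1.5 mm) (value of joint cap_turn above 0.78 rad and value of joint cap_press below 0.0015 m); the robot touches nothing.
It fails at once if the round bottle or its cap is touched (by more than 2 N) (contact force between round_bottle and the fingers above 2 N or contact force between round_bottle and the arm above 2 N).
It also fails if it takes over 32 s, if anything falls off the work surface, if the arm or the gripper's body presses on something with over 40 N, if the wrist force passes 120 N, or if a joint passes its speed limit or range.

## Working session

There is one attempt and no reset: what is moved stays moved. The work goes in short steps, Python scripts to look and compute and a tool call to move; the robot and the scene stay as the last step left them, time stands still between calls to the robot, and variables do not carry over. Pictures are saved under pics/ and viewed, at most 10 in all, crops included, and the job is handed in when it is done.

Besides the shell and the picture viewer there is one more tool, called after "Call:" as name([rows], argument=value, ...), one row to a line, values as JSON. step_arm: Moves the arm, as the interface text tells. Its arguments: {"type":"object","properties":{"moves":{"type":"array"},"grip_force":{"type":"number"}},"required":["moves"]}

```bash
mkdir -p pics; python3 - <<'E'
from workcell import telemetry, imaging
import cv2,numpy as np
s=telemetry.get_state();print({k:np.round(v,3) for k,v in s.items()})
ims=[imaging.read_camera(n) for n in("scene","side")]
for n,i in zip(("scene","side"),ims):
    cv2.imwrite(f"pics/{n}0.png",i[:,:,::-1]);p=imaging.camera_params(n);print(n,p)
cv2.imwrite("pics/both.png",cv2.resize(np.vstack(ims)[:,:,::-1],None,fx=.78,fy=.78))
E
```

```text
{'clock': np.float64(0.0), 'joint_pos': array([-1.411,  0.314,  0.045,  1.304,  0.   ,  1.431]), 'qvel': array([ 0.001,  0.001,  0.001,  0.001, -0.   , -0.001]), 'tau': array([ 0.0000e+00, -4.8063e+01,  2.9853e+01,  1.9000e-02, -0.0000e+00,
        0.0000e+00]), 'tcp_pos': array([ 0.17 , -0.549,  0.23 ]), 'orientation': array([-0.001,  0.989,  0.149, -0.   ]), 'wrist_force': array([ 0.398, -0.719,  0.487]), 'ft_torque': array([ 0.025, -0.015,  0.02 ]), 'grip_force': np.float64(0.0), 'finger_gap': np.float64(0.085)}
scene {'camera_matrix': array([[495.45752569,   0.        , 258.07663022],
       [  0.        , 495.45752569, 196.18842452],
       [  0.        ,   0.        ,   1.        ]]), 'D': array([-0.11097549,  0.        ,  0.        ,  0.        ,  0.        ]), 'pose': array([[-0.87705166, -0.37199138,  0.30397829,  0.8532    ],
       [ 0.48026499, -0.6641725 ,  0.57290525,  0.54702967],
       [-0.0112218 ,  0.64845763,  0.76116803,  0.84320782],
       [ 0.        ,  0.        ,  0.        ,  1.        ]])}
side {'camera_matrix': array([[359.07787967,   0.        , 254.75165928],
       [  0.        , 359.07787967, 192.50112907],
       [  0.        ,   0.        ,   1.        ]]), 'D': array([-0.00227574,  0.        ,  0.        ,  0.        ,  0.        ]), 'pose': array([[ 0.8880546 ,  0.34276799, -0.30638071,  0.33040435],
       [-0.4596897 ,  0.65237908, -0.60256694, -0.45396829],
       [-0.00666429,  0.67595239,  0.73691516,  0.70647299],
       [ 0.        ,  0.        ,  0.        ,  1.        ]])}
```

View pics/scene0.png

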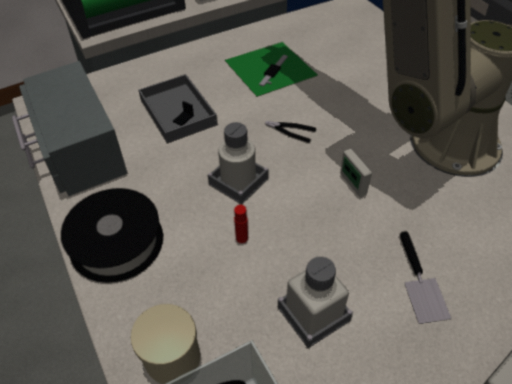

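View pics/side0.png

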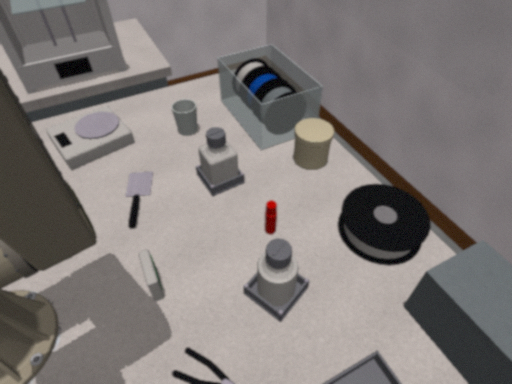

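The scene view shows the square bottle at about (320,267), measured at the cap top, and the round one at (236,130). In the side view they are at (216,135) and (279,247). I'll cast rays onto z=0.16.

```bash
cat > h.py <<'E'
import numpy as np,cv2
from workcell import telemetry, imaging
def ray(p,uv):
    q=cv2.undistortPoints(np.array([[uv]],float),p["camera_matrix"],p["D"])[0,0]
    T=p["pose"]; return T[:3,3],T[:3,:3]@np.array([q[0],-q[1],-1])
def onz(p,uv,z):
    o,d=ray(p,uv); return o+d*(z-o[2])/d[2]
def proj(p,X):
    T=p["pose"];c=T[:3,:3].T@(np.asarray(X)-T[:3,3])
    return cv2.projectPoints(np.array([[c[0],-c[1],-c[2]]]),np.zeros(3),np.zeros(3),p["camera_matrix"],p["D"])[0].ravel()
E
python3 - <<'E'
from h import *
for n,pts in (("scene",[(321,267),(236,130)]),("side",[(216,135),(279,247)])):
    p=imaging.camera_params(n)
    for uv in pts: print(n,uv,onz(p,uv,.16).round(4))
from scipy.spatial.transform import Rotation as R
s=telemetry.get_state();w,x,y,z=s["orientation"];print(R.from_quat([x,y,z,w]).as_matrix().round(3))
ims=[]
for n,c in (("scene",(320,275)),("side",(216,140))):
    i=cv2.imread(f"pics/{n}0.png");ims.append(cv2.resize(i[c[1]-40:c[1]+40,c[0]-40:c[0]+40],(400,400),interpolation=cv2.INTER_CUBIC))
cv2.imwrite("pics/crop.png",np.hstack(ims))
E
```

```text
scene (321, 267) [0.5638 0.2146 0.16  ]
scene (236, 130) [ 0.5342 -0.1457  0.16  ]
side (216, 135) [0.5614 0.2045 0.16  ]
side (279, 247) [ 0.5349 -0.1466  0.16  ]
[[ 0.955  0.295 -0.   ]
 [ 0.295 -0.955  0.002]
 [ 0.    -0.002 -1.   ]]
```

View pics/crop.png

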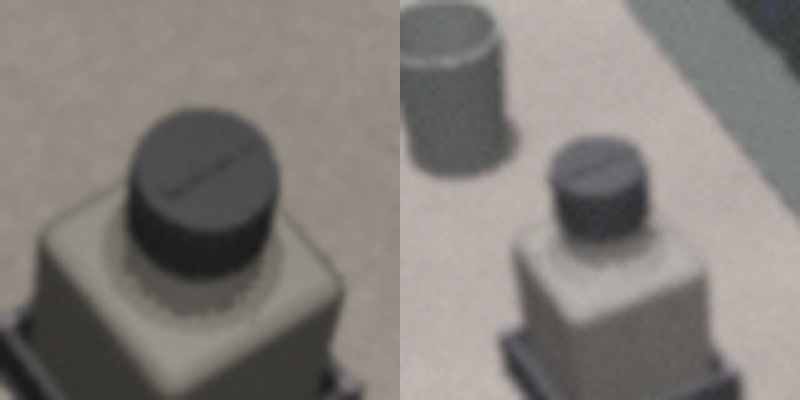

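The crop shows the square cap's top centre at about (321,269) in the scene and (215.4,133.4) in the side view, which puts it near (0.563, 0.21). I'll move above it and turn the wrist so joint 6 has room for a CCW turn.

Call:
step_arm([
  [[0, 0, -40], [0, 0, 0], 85],
  [[599, -609, -60], [0, 0, -1.7], 85],
  [[599, -609, -60], [0, 0, -1.7], 85],
  [[599, -609, -60], [0, 0, -1.7], 85],
  [[599, -609, -60], [0, 0, -1.7], 85],
  [[599, -609, -60], [0, 0, -1.7], 85],
  [[599, -609, -60], [0, 0, -1.7], 85],
  [[599, -609, -60], [0, 0, -1.7], 85],
])

```text
clock: 0.77
tcp_pos: [0.304, -0.2883, 0.2779]
orientation: [-0.0, 0.831, 0.556, 0.0]
wrist_force: [0.4, -0.5, 0.3]
finger_gap: 0.085
grip_force: 0.0
```

```bash
cat >> h.py <<'E'
from scipy.spatial.transform import Rotation as R
def go(target,yaw=None):
    s=telemetry.get_state();w,x,y,z=s["orientation"];M=R.from_quat([x,y,z,w]).as_matrix()
    print("t",s["clock"].round(2),"tcp",s["tcp_pos"].round(4),"yaw",np.arctan2(M[1,0],M[0,0]).round(3),"zax",M[:,2].round(3),"q",s["joint_pos"].round(2),"F",s["wrist_force"].round(1))
    print("shift mm",(M.T@(np.array(target)-s["tcp_pos"])*1000).round(1))
    return s,M
E
python3 -c "
from h import *
p=imaging.camera_params('scene');print(onz(p,(321,269),.16));p=imaging.camera_params('side');print(onz(p,(215.4,133.4),.16))
go([.563,.211,.28])"
```

```text
[0.56589308 0.21777695 0.16      ]
[0.56255089 0.21092185 0.16      ]Traceback (most recent call last):
  File "<string>", line 4, in <module>
    go([.563,.211,.28])
    ~~^^^^^^^^^^^^^^^^^
  File "h.py", line 14, in go
    print("t",s["clock"].round(2),"tcp",s["tcp_pos"].round(4),"yaw",np.arctan2(M[1,0],M[0,0]).round(3),"zax",M[:,2].round(3),"q",s["joint_pos"].round(2),"F",s["wrist_force"].round(1))
              ^^^^^^^^^^^^^^^^
AttributeError: 'float' object has no attribute 'round'
```

```bash
sed -i 's/s\["clock"\].round(2)/s["clock"]/' h.py
python3 -c "
from h import *
go([.564,.214,.285])"
```

```text
t 0.7667 tcp [ 0.304  -0.2883  0.2779] yaw 1.18 zax [-0.  0. -1.] q [-0.95 -0.   -0.22  1.36  0.    1.01] F [ 0.4 -0.5  0.3]
shift mm [563.5  49.2  -7. ]
```

Call:
step_arm([
  [[563, 49, -7], [0, 0, -0.8], 85],
  [[563, 49, -7], [0, 0, -0.8], 85],
  [[563, 49, -7], [0, 0, -0.8], 85],
  [[563, 49, -7], [0, 0, -0.8], 85],
  [[563, 49, -7], [0, 0, -0.8], 85],
  [[563, 49, -7], [0, 0, -0.8], 85],
  [[563, 49, -7], [0, 0, -0.8], 85],
  [[563, 49, -7], [0, 0, -0.8], 85],
])

```text
clock: 1.43
tcp_pos: [0.4588, 0.007, 0.2821]
orientation: [0.0, 0.55, 0.835, -0.0]
wrist_force: [1.2, -0.7, 0.9]
finger_gap: 0.085
grip_force: 0.0
```

```bash
python3 -c "
from h import *
go([.564,.214,.285])"
```

```text
t 1.4333 tcp [0.4588 0.007  0.2821] yaw 1.977 zax [-0. -0. -1.] q [-0.16  0.08 -0.13  1.37 -0.    1.  ] F [ 1.2 -0.7  0.9]
shift mm [148.5 178.5  -2.9]
```

Call:
step_arm([
  [[140, 170, -3], [0, 0, 0], 85],
  [[140, 170, -3], [0, 0, 0], 85],
  [[140, 170, -3], [0, 0, 0], 85],
  [[140, 170, -3], [0, 0, 0], 85],
  [[140, 170, -3], [0, 0, 0], 85],
  [[140, 170, -3], [0, 0, 0], 85],
  [[140, 170, -3], [0, 0, 0], 85],
  [[140, 170, -3], [0, 0, 0], 85],
])

```text
clock: 2.1
tcp_pos: [0.5594, 0.2009, 0.2841]
orientation: [-0.001, 0.55, 0.835, -0.001]
wrist_force: [0.8, -1.0, 0.1]
finger_gap: 0.0851
grip_force: 0.0
```

```bash
python3 -c "
from h import *
go([.564,.214,.285])
p=imaging.camera_params('wrist');i=imaging.read_camera('wrist')
import pickle;pickle.dump(p,open('w1.pkl','wb'))
cv2.imwrite('pics/w1.png',i[:,:,::-1]);print(p);print(proj(p,[.564,.214,.16]))"
```

```text
t 2.1 tcp [0.5594 0.2009 0.2841] yaw 1.976 zax [-0.002 -0.001 -1.   ] q [ 0.21  0.35  0.22  1.45 -0.    1.38] F [ 0.8 -1.   0.1]
shift mm [10.2  9.4 -0.9]
{'camera_matrix': array([[294.63223901,   0.        , 253.32762619],
       [  0.        , 294.63223901, 189.40700646],
       [  0.        ,   0.        ,   1.        ]]), 'D': array([0.00146645, 0.        , 0.        , 0.        , 0.        ]), 'pose': array([[ 0.91829777, -0.37716973, -0.12030042,  0.52909123],
       [ 0.39588655,  0.87352768,  0.28323705,  0.27314248],
       [-0.00174269, -0.30772127,  0.95147495,  0.42619689],
       [ 0.        ,  0.        ,  0.        ,  1.        ]])}
[263.11204297 171.05047275]
```

View pics/w1.png

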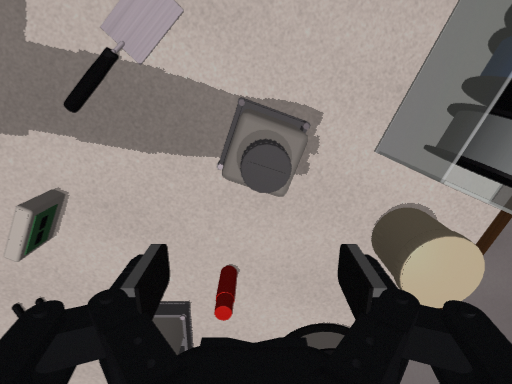

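The wrist view shows the square body in its holder, with the cap top centred at about (266,167). The jar at (440,270) is low and out of the way. I'll measure the cap with a mask.

```bash
python3 -c "
from h import *
import pickle;p=pickle.load(open('w1.pkl','rb'))
i=cv2.imread('pics/w1.png',0);c=i[135:205,230:305]
print(i[167,232:304:2],i[130:204:2,266])
m=((cv2.GaussianBlur(i,(3,3),0)>55)&(cv2.GaussianBlur(i,(3,3),0)<84)).astype('uint8')
n,l,st,ce=cv2.connectedComponentsWithStats(m[120:210,220:315])
k=l[175-120,266-220];print(st[k],ce[k]+[220,120])
c=(cv2.findContours((l==k).astype('uint8'),0,2)[0])[0]
e=cv2.fitEllipse(cv2.convexHull(c));print(e)
for uv in ((266.5,167),tuple(ce[k]+[220,120]),(e[0][0]+220,e[0][1]+120)): print(uv,onz(p,uv,.16))
"
```

```text
[115 114 114 102  74  70  71  71  72  70  71  71  71  71  70  71  71  63
  65  71  72  71  72  71  72  71  72  72  72  71 111 103  86 110 111 108] [101 101 101 101  85  41  60  60  73  71  71  72  72  72  72  72  72  72
  71  72  72  71  71  71  72  71  70  72  69  70  70  75 162 162 164 163
 161]
[  20   18   51   55 2003] [265.34847728 167.11083375]
((45.103599548339844, 45.176605224609375), (51.49238967895508, 54.24351501464844), 173.24452209472656)
(266.5, 167) [0.56531516 0.21877948 0.16      ]
(np.float64(265.3484772840739), np.float64(167.11083374937593)) [0.56437842 0.21826042 0.16      ]
(265.10359954833984, 165.17660522460938) [0.56342278 0.21984683 0.16      ]
```

```bash
python3 -c "
from h import *
go([.565,.218,.131])"
```

```text
t 2.15 tcp [0.5592 0.2001 0.2846] yaw 1.975 zax [-0.002 -0.001 -1.   ] q [ 0.21  0.35  0.22  1.45 -0.    1.38] F [-0.3 -1.   0. ]
shift mm [ 14.2  12.7 153.5]
```

Call:
step_arm([
  [[14.2, 12.7, 20], [0, 0, 0], 85],
  [[14.2, 12.7, 50], [0, 0, 0], 85],
  [[14.2, 12.7, 80], [0, 0, 0], 85],
  [[14.2, 12.7, 105], [0, 0, 0], 85],
  [[14.2, 12.7, 125], [0, 0, 0], 85],
  [[14.2, 12.7, 143], [0, 0, 0], 85],
  [[14.2, 12.7, 153], [0, 0, 0], 85],
  [[14.2, 12.7, 153], [0, 0, 0], 85],
])

```text
clock: 2.82
tcp_pos: [0.564, 0.2166, 0.1302]
orientation: [-0.001, 0.552, 0.834, -0.002]
wrist_force: [-0.6, 0.3, 0.2]
finger_gap: 0.0852
grip_force: 0.0
```

```bash
python3 -c "
from h import *
go([.565,.218,.131])
p=imaging.camera_params('wrist');i=imaging.read_camera('wrist')
cv2.imwrite('pics/w2.png',i[:,:,::-1]);print(proj(p,[.565,.218,.16]))"
```

```text
t 2.8167 tcp [0.564  0.2166 0.1302] yaw 1.973 zax [-0.004 -0.001 -1.   ] q [ 0.23  0.42 -0.05  1.1  -0.    1.4 ] F [-0.6  0.3  0.2]
shift mm [ 0.9  1.5 -0.8]
[255.33463304 277.61870172]
```

View pics/w2.png

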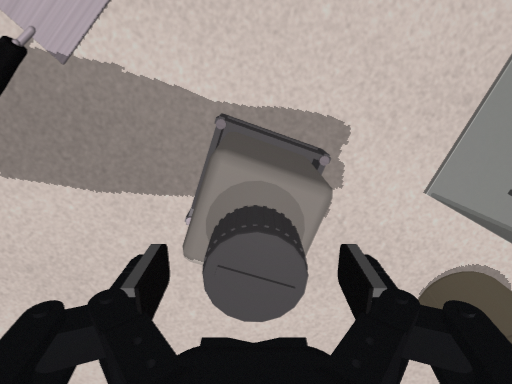

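The cap top at (255,275) sits centred between the pads (165 and 340), so I'll close.

Call:
step_arm([
  [[0.5, 1, 0], [0, 0, 0], 40],
  [[0.5, 1, 0], [0, 0, 0], 40],
  [[0.5, 1, 0], [0, 0, 0], 40],
  [[0.5, 1, 0], [0, 0, 0], 40],
  [[0.5, 1, 0], [0, 0, 0], 40],
  [[0.5, 1, 0], [0, 0, 0], 40],
  [[0.5, 1, 0], [0, 0, 0], 40],
  [[0.5, 1, 0], [0, 0, 0], 40],
], grip_force=60)

```text
clock: 3.53
tcp_pos: [0.5644, 0.218, 0.1333]
orientation: [-0.001, 0.551, 0.835, -0.002]
wrist_force: [-7.5, -4.5, 6.4]
finger_gap: 0.0464
grip_force: 60.9
```

Call:
step_arm([
  [[0, 0, 2], [0, 0, 0], 40],
  [[0, 0, 4], [0, 0, 0], 40],
  [[0, 0, 6], [0, 0, 0], 40],
  [[0, 0, 8], [0, 0, 0], 40],
  [[0, 0, 10], [0, 0, 0], 40],
  [[0, 0, 10], [0, 0, 0], 40],
], grip_force=80)

```text
clock: 4.03
tcp_pos: [0.5645, 0.2181, 0.1275]
orientation: [0.001, 0.551, 0.835, -0.001]
wrist_force: [-16.5, -7.6, 29.4]
finger_gap: 0.0459
grip_force: 85.0
```

```bash
python3 -c "
from h import *
go([.565,.218,.131])
p=imaging.camera_params('wrist');i=imaging.read_camera('wrist')
cv2.imwrite('pics/w3.png',i[:,:,::-1])"
```

```text
t 4.0333 tcp [0.5645 0.2181 0.1275] yaw 1.975 zax [-0.    -0.002 -1.   ] q [ 0.24  0.42 -0.06  1.09 -0.    1.4 ] F [-16.5  -7.6  29.4]
shift mm [-0.3  0.4 -3.5]
```

View pics/w3.png

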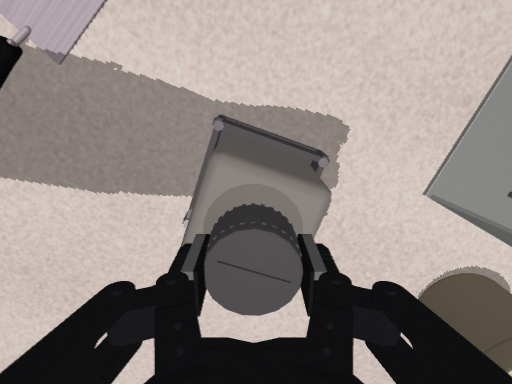

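Pressing 29 N puts the cap on its stop. The bar is visible at (253,272) and the grasp is centred. Next I'll turn CCW while keeping the pressure on and relieving the sideways load by about 3 mm.

Call:
step_arm([
  [[0, -3, 0], [0, 0, 0], 40],
  [[0, -3, 0], [0, 0, -0.1], 40],
  [[0, -3, 0], [0, 0, -0.2], 40],
  [[0, -3, 0], [0, 0, -0.3], 40],
  [[0, -3, 0], [0, 0, -0.4], 40],
  [[0, -3, 0], [0, 0, -0.5], 40],
  [[0, -3, 0], [0, 0, -0.6], 40],
  [[0, -3, 0], [0, 0, -0.6], 40],
])

```text
clock: 4.75
tcp_pos: [0.5639, 0.2176, 0.1276]
orientation: [0.002, 0.278, 0.961, 0.0]
wrist_force: [-10.5, -5.2, 25.5]
finger_gap: 0.0457
grip_force: 84.3
```

```bash
python3 -c "
from h import *
s,M=go([.565,.218,.131]);print(s['ft_torque'].round(2),(M.T@s['wrist_force']).round(1))"
```

```text
t 4.75 tcp [0.5639 0.2176 0.1276] yaw 2.579 zax [ 0.004 -0.001 -1.   ] q [ 0.24  0.41 -0.07  1.09 -0.    0.8 ] F [-10.5  -5.2  25.5]
shift mm [-0.7  1.  -3.4]
[-1.04  2.16 -0.05] [  6.  -10.  -25.6]
```

Turned 0.60 rad so far with low torque. I'll continue to about 1.17.

Call:
step_arm([
  [[0, 0, 0], [0, 0, -0.1], 40],
  [[0, 0, 0], [0, 0, -0.2], 40],
  [[0, 0, 0], [0, 0, -0.3], 40],
  [[0, 0, 0], [0, 0, -0.4], 40],
  [[0, 0, 0], [0, 0, -0.5], 40],
  [[0, 0, 0], [0, 0, -0.57], 40],
  [[0, 0, 0], [0, 0, -0.57], 40],
])

```text
clock: 5.33
tcp_pos: [0.5637, 0.217, 0.1276]
orientation: [0.002, -0.003, 1.0, -0.001]
wrist_force: [-11.3, -7.0, 26.0]
finger_gap: 0.0456
grip_force: 84.5
```

```bash
python3 -c "
from h import *
s,M=go([.565,.218,.131]);print(s['ft_torque'].round(2))
i=imaging.read_camera('wrist')
cv2.imwrite('pics/w4.png',i[:,:,::-1])"
```

```text
t 5.3333 tcp [0.5637 0.217  0.1276] yaw -3.136 zax [ 0.003 -0.002 -1.   ] q [ 0.24  0.41 -0.07  1.09 -0.    0.23] F [-11.3  -7.   26. ]
shift mm [-1.3  1.  -3.4]
[-1.4   2.23  0.05]
```

View pics/w4.png

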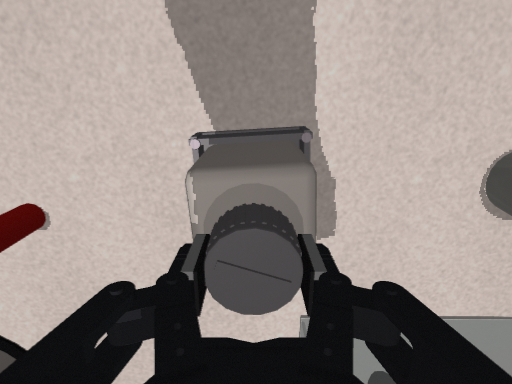

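The bar keeps the same angle in the tool frame, at (253,272), so the cap turned the full ~1.16 rad with the gripper. Now I'll ease up, open and retreat.

Call:
step_arm([
  [[0, 0, -5], [0, 0, 0], 40],
  [[0, 0, -9], [0, 0, 0], 40],
  [[0, 0, -9], [0, 0, 0], 85],
  [[0, 0, -9], [0, 0, 0], 85],
  [[0, 0, -9], [0, 0, 0], 85],
  [[0, 0, -9], [0, 0, 0], 85],
  [[0, 0, -9], [0, 0, 0], 85],
  [[0, 0, -9], [0, 0, 0], 85],
])

```text
clock: 6.05
tcp_pos: [0.5638, 0.2182, 0.1308]
orientation: [-0.0, -0.002, 1.0, -0.0]
wrist_force: [-0.8, 0.2, -0.9]
finger_gap: 0.0851
grip_force: 0.0
```

Call:
step_arm([
  [[0, 0, -5], [0, 0, 0], 85],
  [[0, 0, -20], [0, 0, 0], 85],
  [[0, 0, -50], [0, 0, 0], 85],
  [[0, 0, -85], [0, 0, 0], 85],
  [[0, 0, -120], [0, 0, 0], 85],
  [[0, 0, -150], [0, 0, 0], 85],
  [[0, 0, -150], [0, 0, 0], 85],
  [[0, 0, -150], [0, 0, 0], 85],
])

```text
clock: 6.72
tcp_pos: [0.5651, 0.2185, 0.2839]
orientation: [0.003, -0.002, 1.0, 0.001]
wrist_force: [0.5, -0.7, -0.4]
finger_gap: 0.0851
grip_force: 0.0
```

```bash
python3 -c "
from h import *
s,M=go([.565,.218,.131])
p=imaging.camera_params('wrist');i=imaging.read_camera('wrist')
cv2.imwrite('pics/w5.png',i[:,:,::-1]);print([proj(p,[.565,.218,z]) for z in (.16,.152)])"
```

```text
t 6.7167 tcp [0.5651 0.2185 0.2839] yaw -3.138 zax [ 0.005  0.001 -1.   ] q [ 0.24  0.37  0.25  1.45 -0.    0.23] F [ 0.5 -0.7 -0.4]
shift mm [  0.9  -0.6 152.9]
[array([252.94934275, 180.76659543]), array([252.95410114, 178.40845595])]
```

View pics/w5.png

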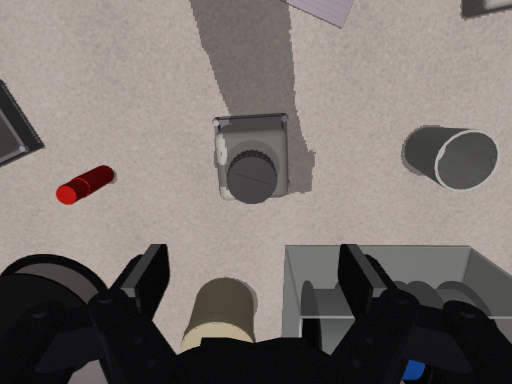

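The cap at (252,177) still has its bar at the turned angle. It has sprung up, and the gripper is clear of everything.

```bash
python3 -c "
from workcell import env
print(env.hand_in())"
```

```text
the job is handed in; nothing more can be done
None
```

I pressed the square bottle's cap down, turned it counterclockwise about 1.16 rad and released it. In the last picture it stands turned and sprung back up, I never went near the round bottle, and I handed the job in at about 7 s, though `hand_in` gave no verdict.

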